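# Screw the lid back on the open colour canister

## Task

One of the square canisters in the rack has been left open. Put its big black lid, which lies on the bench, back on the neck and screw it down clockwise until you feel it go snug on its rubber ring, then let go of it. Stop there, without forcing or overtightening it, and leave the other things on the bench where they are.

Things in the scene. Friction and masses are not known exactly. Their poses are not given: they have to be found in the camera images.
- lid: Big black screw lid, 63 mm across, ribbed rim, 24 mm high, about 60 g, lying open side down. Origin: centre of its lower edge; z up. Inside, 20 mm deep and 56 mm wide, three lugs 8 mm long and 3.5 mm thick sit 3 mm above the lower edge and reach in to 23 mm from the axis, at its own +x axis and 120 deg either side (below the three ribs on its top).
- jar: The open square canister, off-white, 84 mm wide; held in the rack, it cannot turn. Origin: centre of its underside, z up. Shoulder 100 mm up, neck 44 mm thick to 128 mm. Three ridges round the neck (53 mm across) fall clockwise, 77 deg long each; the lugs drop past them through 43 deg gaps centred on its own +x axis and 120 deg either side. Closed canisters stand 120 mm from it or from the next.
- mouth (a point): Centre of the neck's rim. A rubber ring stands 2.4 to 5.3 mm above it (they differ); the lid rests on it, lower edge 14.5 to 18 mm below this point. From the gaps it turns clockwise freely (under 0.1 N m) for 0.5 to 1.4 rad, then the lugs wedge and the torque climbs within 0.2 rad: snug at 0.25 to 0.5 N m, overtight from 0.8. Friction holds it, and the torque sags when turning pauses.
- drip_bottle: Bystander: off-white drip bottle with bent spout, 62 mm across, 190 mm high. Origin: centre of its foot.
- tumbler: Bystander: clear glass tumbler, 72 mm across, 100 mm high, upright. Origin: centre of its foot.
- jacks: Bystander: steel glass jacks (long two-bladed tongs), 270 x 45 x 12 mm, lying flat. Origin: midway along, at the underside.
- shears: Bystander: steel diamond shears with two finger loops, 190 x 100 x 12 mm, lying flat. Origin: under the pivot.
- small_lid: Bystander: small black lid, 42 mm across, 14 mm high, of some other pot; too small for the canister. Origin: centre of its underside.
- block: Bystander: wooden forming block, a cup 80 mm across and 36 mm high on a 160 mm handle. Origin: under the cup's centre.
Not all that is in view belongs to the job. Leave any red or white look-alike of the lid alone.

How it is judged (in metres and radians):
On the way:
1. the lid sits level on the canister's neck (horizontal distance between lid and mouth below 0.004 m and z of lid in the frame of mouth below -0.006 m and angle between lid's own z axis and vertical below 0.08 rad), for 0.1 s.
At the end, for the whole second after the job is handed in: the lid sits on the neck (within 3 mm of its axis, level within 0.06 rad, lower edge at least 13 mm below the rim), tight by itself: its lugs bear on the neck's ridges with over 10 N; it is at rest and let go (horizontal distance between lid and mouth below 0.003 m and angle between lid's own z axis and vertical below 0.06 rad and z of lid in the frame of mouth below -0.013 m and contact force between lid and jar above 10 N and linear speed of lid below 0.01 m/s); the robot touches nothing.
It fails at once if the lid is overtightened or forced: it bears on the canister's ridges or neck with over 60 N (contact force between lid and jar above 60 N).
It fails at once if one of the other things on the bench is shifted by over 3 cm (distance of any of drip_bottle, tumbler, jacks, shears, small_lid, block from where it was at the start of the episode above 0.03 m).
It also fails if it takes over 48 s, if anything falls off the work surface, if the arm or the gripper's body presses on something with over 40 N, if the wrist force passes 120 N, or if a joint passes its speed limit or range.

## Robot

A 7-joint arm with a two-finger parallel gripper is mounted at the origin on the work surface. World frame = base frame: x ahead of the robot, y to its left, z up, the work surface at z = 0. Lengths are in m, angles in degrees, forces in N, time in s.
With the tool pointing down it reaches from about 0.4 to 0.9 m from the base axis. Payload 5.5 kg.
Tool frame: the origin (TCP) lies between the finger pads; the fingertips stand 17 mm ahead of it and the grasp point (between the pads) lies 2 mm behind it; z points along the fingers, x is the direction in which the jaws open and shut, and the axes are right-handed (so a half turn about z gives the same grasp; the last joint's range is limited). The gripper opens to 85 mm and grips with 20 to 120 N. Pads are 22 mm wide; open, the fingers measure 114 mm over their backs; the gripper's body (76 mm by 85 mm) begins 54 mm behind the grasp point. The pads swing forward as they close: fully open they stand 13 mm farther back than shut.
Start: joints at [-53.159, 28.699, -24.465, 88.831, 12.651, 65.22, -12.049], TCP at [0.241, 0.604, 0.248] pointing down, gripper open.
Joint ranges: [-164.97, 164.97], [-17.58, 116.51], [-87.97, 89.64], [11.32, 138.91], [-80.73, 260.73], [10.89, 115.49], [-147.41, 147.41]. Speed limits (degrees/s): [147.25, 147.25, 180, 180, 180, 180, 180].

## Interface

Orientations are given as [roll, pitch, yaw] about the fixed x, y, z axes, in that order (R = Rz(yaw) Ry(pitch) Rx(roll)).
In Python, from plant import robot gives the robot as it stands. The module is installed in compiled form; this text tells all that it offers.
- The arm moves only by the tool carry_out, never from a script. Its argument "increments" is a list of rows, each an object with "fingers": the opening, from 0 (shut) to 1 (fully open); "slide": the shift along the world's x, y, z in cm, a list of three; "rotation": the turn, a rotation vector about the world's x, y, z in rad, a list of three. In form: [{"fingers": fingers, "slide": [x, y, z], "rotation": [rx, ry, rz]}, ...]. A call has 1 to 20 rows; each row is the pose to reach, as a shift and turn from the pose commanded when the call began; what a row does not reach only later rows make up. A row lasts 1/12 s, in which the tool goes at most 41.7 mm and 7.16 degrees, less where a joint would pass 70% of its speed; a pose out of reach is approached as far as the arm can. A call with a gripper value outside its range is refused whole. The fingers move at their own pace and stop on an object; the grip force is fixed at half the most. Time passes only in rows, so rows that repeat a pose let the fingers close. It gives the time, the measured TCP pose, the force and the opening at its end, in the units of the state.
- robot.get_state(): the state, without advancing time (a new reading comes with each control period).
- robot.get_image(name): name is "scene" or "top" or "wrist"; returns (picture, depth): 480x640x3 uint8, red, green, blue; 480x640 float32, m along the optical axis (not along the pixel's ray), 0 where there is no reading.
- robot.calibration(name): a dict with "mtx" (3x3 intrinsics, pixels), "T" (4x4, takes a point from camera to world coordinates); the wrist camera has in their place "mount" (4x4, takes a point from camera to tool coordinates, whose origin is the TCP and whose axes are the tool frame's). Camera axes: x right, y down, z forward; pixel columns grow to the right and rows downward; lengths in m; the calibration is good to about 2 mm. The wrist camera is an equidistant fisheye: a pixel r from the principal point sees the ray r / f radians off the axis. A picture is of the moment at which its call begins: read the wrist's pose just before it. calibration takes no time and is no camera call.
- robot.sign_off(): hands the job in, once; it reports no verdict.
The state is a dict: "clock": time; "q": joint angles; "qvel": joint speeds; "effort": joint torques, N m; "tcp_pos": TCP position; "tcp_rot": TCP orientation; "force": force on the tool from outside, world axes, zero at the start; "moment": the same for the moment, N m; "grip_width": finger opening in m.
Only numpy, scipy, OpenCV 4.12 (cv2) and the standard library are available. Lean on these libraries where they do the work, as an engineer would, in place of code of your own. Each camera call takes 0.05 s, during which the arm holds its last target. There are 200 camera calls.

## Working session

There is one attempt and no reset: what is moved stays moved. The work goes in short steps, Python scripts to look and compute and a tool call to move; the robot and the scene stay as the last step left them, time stands still between calls to the robot, and variables do not carry over. Pictures are saved under pics/ and viewed, about 8 in all and at most 12, crops included, and the job is handed in when it is done.

Besides the shell and the picture viewer there is one more tool, called after "Emit:" in YAML: its name, and indented under it one key for each argument. carry_out: Moves the arm, as the interface text tells. Its arguments: {"type":"object","properties":{"increments":{"type":"array","items":{"type":"object","properties":{"fingers":{"type":"number"},"slide":{"type":"array","items":{"type":"number"}},"rotation":{"type":"array","items":{"type":"number"}}}}}},"required":["increments"]}

```bash
mkdir -p pics; cat > h.py <<'E'
import numpy as np,cv2
from plant import robot
def grab(n):
    s=robot.get_state(); im,d=robot.get_image(n); np.savez(f'/tmp/{n}.npz',im=im,d=d,p=s['tcp_pos'],r=s['tcp_rot'])
    return im,d,s
def cloud(n,d):
    c=robot.calibration(n);K=np.array(c['mtx']);T=np.array(c['T'])
    v,u=np.indices(d.shape);P=np.stack([(u-K[0,2])/K[0,0]*d,(v-K[1,2])/K[1,1]*d,d],-1)
    return P@T[:3,:3].T+T[:3,3]
E
python3 - <<'E'
from h import *
for n in('scene','top'):
    im,d,s=grab(n);cv2.imwrite(f'pics/{n}1.png',im[...,::-1]);c=robot.calibration(n);print(np.round(c['mtx'],1).tolist(),np.round(c['T'],3).tolist())
print(s,robot.calibration('wrist'))
E
```

```text
[[447.2, 0.0, 315.3], [0.0, 447.2, 245.6], [0.0, 0.0, 1.0]] [[0.627, 0.469, -0.622, 1.182], [0.779, -0.378, 0.5, -0.532], [-0.001, -0.798, -0.603, 0.731], [0.0, 0.0, 0.0, 1.0]]
[[609.8, 0.0, 321.3], [0.0, 609.8, 238.1], [0.0, 0.0, 1.0]] [[0.005, -0.998, 0.068, 0.421], [-1.0, -0.007, -0.029, -0.01], [0.029, -0.068, -0.997, 1.397], [0.0, 0.0, 0.0, 1.0]]
{'clock': 0.05, 'q': array([-53.15858518,  28.74955469, -24.45219604,  88.88902362,
        12.6514279 ,  65.21975075, -12.04908339]), 'qvel': array([-0.10590974, -0.10709354,  0.02231665,  0.0085945 ,  0.02666893,
        0.08173741, -0.08189131]), 'effort': array([-9.10860283e-03, -5.71290886e+01, -5.84339350e+00, -2.82029521e+01,
        1.09199338e-02,  6.09515540e-03, -3.81478998e-06]), 'tcp_pos': array([0.24080546, 0.60307135, 0.24732187]), 'tcp_rot': array([-1.79998004e+02,  1.05063009e-01,  6.82409168e+01]), 'force': array([-0.08714476, -0.01459999, -0.01965521]), 'moment': array([ 0.04398504, -0.01171757,  0.05601779]), 'grip_width': 0.08533047496549667} {'mtx': array([[371.64829954,   0.        , 324.99186751],
       [  0.        , 371.64829954, 233.9799045 ],
       [  0.        ,   0.        ,   1.        ]]), 'mount': array([[ 9.99999706e-01, -7.30427631e-04,  2.35066718e-04,
        -3.51078270e-04],
       [ 6.34333590e-04,  9.59309320e-01,  2.82356559e-01,
        -7.21964741e-02],
       [-4.31742726e-04, -2.82356327e-01,  9.59309501e-01,
        -1.25274574e-01],
       [ 0.00000000e+00,  0.00000000e+00,  0.00000000e+00,
         1.00000000e+00]])}
```

View pics/top1.png

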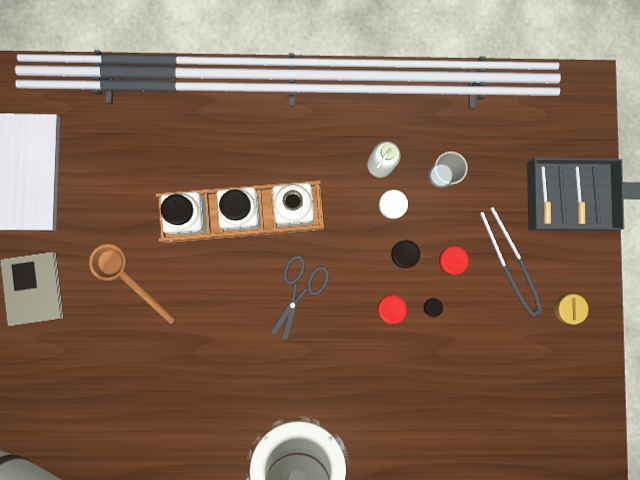

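View pics/scene1.png

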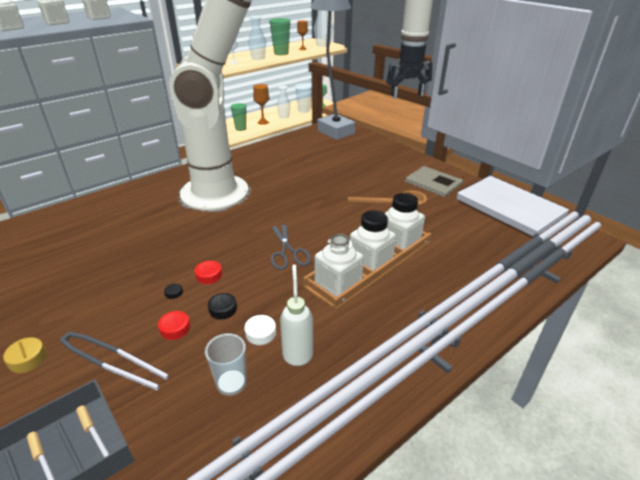

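Candidates: large black lid (405,254) matches. The others are the small black lid (433,307), the red ones (454,261) and (393,309), the white one (393,204), and the closed-canister lids (177,209) and (235,205). The open jar is at (293,202).

```bash
python3 - <<'E'
from h import *
z=np.load('/tmp/top.npz');im,d=z['im'],z['d'];P=cloud('top',d)
g=im.max(2)
def box(u,v,r): m=np.zeros(d.shape,bool);m[v-r:v+r,u-r:u+r]=1;return m
m=box(405,254,20)&(P[...,2]>.015)&(P[...,2]<.04);q=P[m];print('lid',q.min(0),q.max(0),cv2.minEnclosingCircle(q[:,:2].astype(np.float32)),np.median(q,0))
m=box(293,202,24)
q=P[m&(P[...,2]>.112)&(P[...,2]<.15)];print('neck',len(q),q.min(0),q.max(0),cv2.minEnclosingCircle(q[:,:2].astype(np.float32)))
q=P[m&(P[...,2]>.09)&(P[...,2]<.115)];print('shoulder',len(q),np.median(q,0),cv2.minAreaRect(q[:,:2].astype(np.float32)))
for u,v in((177,209),(235,205)):
  q=P[box(u,v,24)&(P[...,2]>.12)];print('closed',len(q),cv2.minEnclosingCircle(q[:,:2].astype(np.float32)),np.median(q,0))
a=im[234:274,385:425];b=im[182:222,273:313]
a=np.clip(a.astype(float)*3,0,255).astype(np.uint8)
o=np.hstack([cv2.resize(x,(400,400),interpolation=cv2.INTER_CUBIC) for x in(a,b)]);cv2.imwrite('pics/crop.png',o[...,::-1])
E
```

```text
lid [ 0.44904546 -0.274321    0.01510058] [ 0.51257972 -0.20971446  0.03149701] ((0.4806097745895386, -0.24193081259727478), 0.03262031823396683) [ 0.4806028  -0.24098615  0.02352586]
neck 455 [ 0.55771714 -0.0158729   0.11200034] [0.6130254  0.04538156 0.14875419] ((0.5846819281578064, 0.012410471215844154), 0.033586543053388596)
shoulder 1092 [0.57940725 0.01369098 0.10418912] ((0.5855128765106201, 0.014405693858861923), (0.08408001810312271, 0.08366730809211731), 5.142848491668701)
closed 820 ((0.49930498003959656, 0.13627061247825623), 0.16564033925533295) [0.56290032 0.25090083 0.14528702]
closed 789 ((0.5082788467407227, 0.07408763468265533), 0.12090669572353363) [0.57377862 0.13226291 0.14537371]
```

View pics/crop.png

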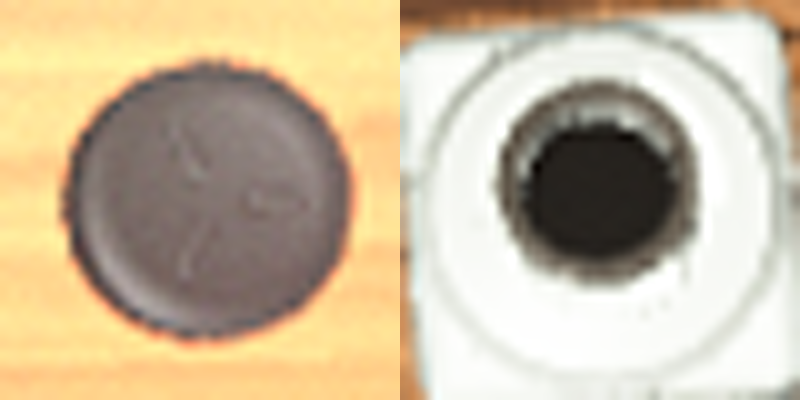

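The left crop shows the big black lid with three ribs, one pointing image-right (about world −y). The right crop shows the open neck with its dark rubber ring. Next I look closely at the neck.

Emit:
carry_out:
  increments:
    - {"fingers": 1, "slide": [39, -60.7, -2], "rotation": [0, 0, 0]}
    - {"fingers": 1, "slide": [39, -60.7, -2], "rotation": [0, 0, 0]}
    - {"fingers": 1, "slide": [39, -60.7, -2], "rotation": [0, 0, 0]}
    - {"fingers": 1, "slide": [39, -60.7, -2], "rotation": [0, 0, 0]}
    - {"fingers": 1, "slide": [39, -60.7, -2], "rotation": [0, 0, 0]}
    - {"fingers": 1, "slide": [39, -60.7, -2], "rotation": [0, 0, 0]}
    - {"fingers": 1, "slide": [39, -60.7, -2], "rotation": [0, 0, 0]}
    - {"fingers": 1, "slide": [39, -60.7, -2], "rotation": [0, 0, 0]}
    - {"fingers": 1, "slide": [39, -60.7, -2], "rotation": [0, 0, 0]}
    - {"fingers": 1, "slide": [39, -60.7, -2], "rotation": [0, 0, 0]}
    - {"fingers": 1, "slide": [39, -60.7, -2], "rotation": [0, 0, 0]}
    - {"fingers": 1, "slide": [39, -60.7, -2], "rotation": [0, 0, 0]}
    - {"fingers": 1, "slide": [39, -60.7, -2], "rotation": [0, 0, 0]}
    - {"fingers": 1, "slide": [39, -60.7, -2], "rotation": [0, 0, 0]}
    - {"fingers": 1, "slide": [39, -60.7, -2], "rotation": [0, 0, 0]}
    - {"fingers": 1, "slide": [39, -60.7, -2], "rotation": [0, 0, 0]}
    - {"fingers": 1, "slide": [39, -60.7, -2], "rotation": [0, 0, 0]}
    - {"fingers": 1, "slide": [39, -60.7, -2], "rotation": [0, 0, 0]}
    - {"fingers": 1, "slide": [39, -60.7, -2], "rotation": [0, 0, 0]}
    - {"fingers": 1, "slide": [39, -60.7, -2], "rotation": [0, 0, 0]}

```text
clock: 1.77
tcp_pos: [0.6306, -0.0042, 0.2274]
tcp_rot: [-179.9, 0.0, 68.1]
force: [-1.7, 1.0, -0.4]
grip_width: 0.0855
```

```bash
cat >> h.py <<'E'
from scipy.spatial.transform import Rotation as Ro
def pose(p,r):
    T=np.eye(4);T[:3,:3]=Ro.from_euler('xyz',r,degrees=True).as_matrix();T[:3,3]=p;return T
def wproj(X,p,r):
    c=robot.calibration('wrist');K=c['mtx'];C=pose(p,r)@c['mount']
    q=(X-C[:3,3])@C[:3,:3];th=np.arctan2(np.hypot(q[...,0],q[...,1]),q[...,2]);ph=np.arctan2(q[...,1],q[...,0])
    return K[0,0]*th*np.cos(ph)+K[0,2],K[1,1]*th*np.sin(ph)+K[1,2],q[...,2]
def ortho(im,p,r,cx,cy,z,half=.05,n=500):
    # picture: right=+x world, up=+y world
    a=np.linspace(-half,half,n);x,y=np.meshgrid(cx+a,cy-a)
    u,v,_=wproj(np.stack([x,y,np.full_like(x,z)],-1),p,r)
    return cv2.remap(im,u.astype(np.float32),v.astype(np.float32),cv2.INTER_CUBIC)
def wcloud(d,p,r):
    c=robot.calibration('wrist');K=c['mtx'];C=pose(p,r)@c['mount']
    v,u=np.indices(d.shape);x=(u-K[0,2])/K[0,0];y=(v-K[1,2])/K[1,1];th=np.hypot(x,y)+1e-9
    s=np.tan(th)/th*d;P=np.stack([x*s,y*s,d],-1);return P@C[:3,:3].T+C[:3,3]
E
python3 - <<'E'
from h import *
im,d,s=grab('wrist');p,r=s['tcp_pos'],s['tcp_rot'];print(p,r,s['q'][-1])
P=wcloud(d,p,r);m=(np.hypot(P[...,0]-.5855,P[...,1]-.0144)<.035)&(d>0)
z=P[m][:,2];print(np.histogram(z,bins=np.arange(.095,.15,.002)))
for lo,hi in((.120,.1295),(.1295,.15)):
  q=P[m&(P[...,2]>lo)&(P[...,2]<hi)];print(lo,len(q),cv2.minEnclosingCircle(q[:,:2].astype(np.float32)),np.median(q,0))
cx,cy=.5855,.0144
print([wproj(np.array([cx,cy,.13]),p,r)])
o=ortho(im,p,r,cx,cy,.125,.045,600)
u,v,_=wproj(np.array([cx,cy,.13]),p,r);u,v=int(u),int(v);cv2.imwrite('pics/neck.png',o[...,::-1])
E
```

```text
[ 0.63060462 -0.00419619  0.22739531] [-1.79902899e+02  1.99499974e-02  6.81071267e+01] 62.35990372523656
(array([   0,    0,    0,    1,   82,  880, 1517,  524,  159, 1773,  354,
         38,   45,   30,   50,  192,  365,  407,  175,    4,    7,  122,
        741, 1051,    7,    0,    0]), array([0.095, 0.097, 0.099, 0.101, 0.103, 0.105, 0.107, 0.109, 0.111,
       0.113, 0.115, 0.117, 0.119, 0.121, 0.123, 0.125, 0.127, 0.129,
       0.131, 0.133, 0.135, 0.137, 0.139, 0.141, 0.143, 0.145, 0.147,
       0.149]))
0.12 769 ((0.5870223641395569, 0.013996590860188007), 0.02685507945716381) [0.59402052 0.01602766 0.12745177]
0.1295 2404 ((0.5870258808135986, 0.014170825481414795), 0.026827214285731316) [0.58588967 0.01259288 0.14084012]
[(np.float64(326.2275530049399), np.float64(166.78246177651124), array(0.220345))]
```

View pics/neck.png

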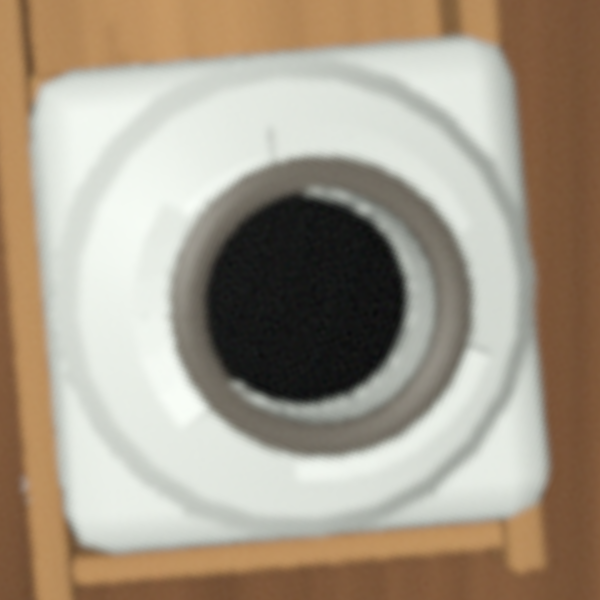

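```bash
python3 - <<'E'
from h import *
w=np.load('/tmp/wrist.npz');P=wcloud(w['d'],w['p'],w['r'])
q=P[(P[...,2]>.138)&(P[...,2]<.146)&(np.hypot(P[...,0]-.586,P[...,1]-.014)<.035)]
c,rad=cv2.minEnclosingCircle(q[:,:2].astype(np.float32));e=cv2.fitEllipse(cv2.convexHull(q[:,:2].astype(np.float32)));print(c,rad,e,np.percentile(q[:,2],[50,95]))
c=np.array(e[0]);D=P[...,:2]-c;R=np.hypot(D[...,0],D[...,1]);A=np.rad2deg(np.arctan2(D[...,1],D[...,0]))
for a in range(-180,180,8):
  m=(R>.0235)&(R<.0262)&(A>=a)&(A<a+8)&(P[...,2]>.1)
  print(a+4,m.sum(),np.round(np.percentile(P[m][:,2],[20,50,80]),4) if m.sum() else '')
s=P[(P[...,2]>.095)&(P[...,2]<.11)&(np.abs(P[...,:2]-c).max(-1)<.06)];print(cv2.minAreaRect(s[:,:2].astype(np.float32)))
E
```

```text
(0.5865492820739746, 0.01418187003582716) 0.022133203223347664 ((0.5868634581565857, 0.014211781322956085), (0.04310263320803642, 0.04344122111797333), 158.67095947265625) [0.14113278 0.14226002]
-176 26 [0.1283 0.1289 0.1297]
-168 26 [0.1286 0.1292 0.13  ]
-160 24 [0.1293 0.1301 0.1307]
-152 25 [0.1298 0.1304 0.1313]
-144 29 [0.1305 0.1311 0.1314]
-136 15 [0.1311 0.1315 0.1321]
-128 14 [0.1097 0.1107 0.1111]
-120 20 [0.1104 0.1106 0.1111]
-112 16 [0.1099 0.1104 0.1108]
-104 8 [0.1099 0.1104 0.1109]
-96 16 [0.1101 0.1183 0.1262]
-88 25 [0.1264 0.1268 0.1274]
-80 26 [0.1265 0.1272 0.1278]
-72 20 [0.1272 0.1276 0.1282]
-64 21 [0.1282 0.1284 0.1289]
-56 21 [0.1286 0.129  0.1295]
-48 22 [0.1291 0.1295 0.1298]
-40 21 [0.1293 0.1296 0.1306]
-32 23 [0.1299 0.1305 0.131 ]
-24 25 [0.1307 0.1314 0.1318]
-16 12 [0.13   0.1311 0.1317]
-8 0 
0 0 
8 0 
16 0 
24 7 [0.1261 0.1262 0.1268]
32 22 [0.1265 0.1269 0.1272]
40 21 [0.1265 0.1269 0.1275]
48 23 [0.1274 0.1282 0.1286]
56 23 [0.1276 0.128  0.1286]
64 21 [0.1288 0.1293 0.1296]
72 24 [0.1291 0.1293 0.13  ]
80 23 [0.1295 0.1298 0.1305]
88 26 [0.1301 0.1308 0.1312]
96 26 [0.1311 0.1315 0.1319]
104 35 [0.1105 0.1122 0.1315]
112 21 [0.1099 0.1103 0.1111]
120 20 [0.11   0.1108 0.1111]
128 24 [0.1102 0.1106 0.1109]
136 21 [0.1098 0.1105 0.1112]
144 20 [0.1107 0.1252 0.1263]
152 26 [0.1258 0.1265 0.1272]
160 3111 [0.3528 0.3528 0.3528]
168 25 [0.1268 0.1276 0.1283]
176 27 [0.1276 0.1282 0.1288]
((0.5870842933654785, 0.014363642781972885), (0.08046936988830566, 0.0809599980711937), 5.424345970153809)
```

Neck centre is (0.587, 0.014), with the ring top at z≈0.141. The gaps are centred at about 5°, 125° and −115°, so jar yaw is about 5°. Now a close look over the lid, pre-turned for the screw stroke.

Emit:
carry_out:
  increments:
    - {"fingers": 1, "slide": [-13.7, -19, -5], "rotation": [0, 0, 1.69]}
    - {"fingers": 1, "slide": [-13.7, -19, -5], "rotation": [0, 0, 1.69]}
    - {"fingers": 1, "slide": [-13.7, -19, -5], "rotation": [0, 0, 1.69]}
    - {"fingers": 1, "slide": [-13.7, -19, -5], "rotation": [0, 0, 1.69]}
    - {"fingers": 1, "slide": [-13.7, -19, -5], "rotation": [0, 0, 1.69]}
    - {"fingers": 1, "slide": [-13.7, -19, -5], "rotation": [0, 0, 1.69]}
    - {"fingers": 1, "slide": [-13.7, -19, -5], "rotation": [0, 0, 1.69]}
    - {"fingers": 1, "slide": [-13.7, -19, -5], "rotation": [0, 0, 1.69]}
    - {"fingers": 1, "slide": [-13.7, -19, -5], "rotation": [0, 0, 1.69]}
    - {"fingers": 1, "slide": [-13.7, -19, -5], "rotation": [0, 0, 1.69]}
    - {"fingers": 1, "slide": [-13.7, -19, -5], "rotation": [0, 0, 1.69]}
    - {"fingers": 1, "slide": [-13.7, -19, -5], "rotation": [0, 0, 1.69]}
    - {"fingers": 1, "slide": [-13.7, -19, -5], "rotation": [0, 0, 1.69]}
    - {"fingers": 1, "slide": [-13.7, -19, -5], "rotation": [0, 0, 1.69]}
    - {"fingers": 1, "slide": [-13.7, -19, -5], "rotation": [0, 0, 1.69]}
    - {"fingers": 1, "slide": [-13.7, -19, -5], "rotation": [0, 0, 1.69]}
    - {"fingers": 1, "slide": [-13.7, -19, -5], "rotation": [0, 0, 1.69]}

```text
clock: 3.23
tcp_pos: [0.4937, -0.1915, 0.178]
tcp_rot: [179.8, -0.1, 165.1]
force: [0.2, -0.4, 0.8]
grip_width: 0.0852
```

```bash
python3 - <<'E'
from h import *
im,d,s=grab('wrist');p,r=s['tcp_pos'],s['tcp_rot'];print(p,r,s['q'][-1],s['force'],s['moment'])
P=wcloud(d,p,r);m=(np.hypot(P[...,0]-.4806,P[...,1]+.2419)<.05)&(P[...,2]>.012)
q=P[m];e=cv2.fitEllipse(cv2.convexHull(q[:,:2].astype(np.float32)));print(e,np.percentile(q[:,2],[10,50,99]))
cx,cy=e[0]
o=ortho(im,p,r,cx,cy,.024,.04,600);o=np.clip(o.astype(float)*3,0,255).astype(np.uint8);cv2.imwrite('pics/lid.png',o[...,::-1])
E
```

```text
[ 0.49370681 -0.19150539  0.17795156] [ 1.79848097e+02 -6.06736811e-02  1.65104262e+02] 147.06111610243684 [ 0.15782453 -0.37766047  0.78044438] [-0.00362193  0.01305732 -0.02549393]
((0.48445895314216614, -0.23052442073822021), (0.07846204936504364, 0.08509363979101181), 4.976653575897217) [0.02339273 0.25001546 0.30303567]
```

View pics/lid.png

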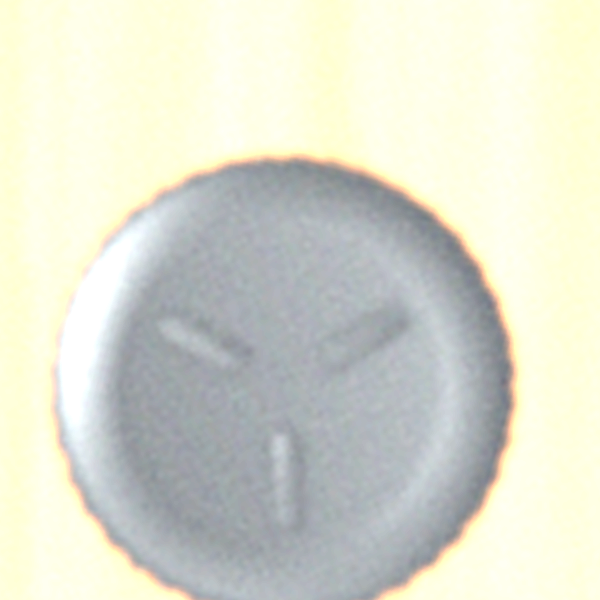

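The crop shows the lid centred at about (283,383) with ribs at about −88°, 28° and 152°, so lid yaw is 31° mod 120. I'll pick at tool yaw 110° and turn −26° on the way to the jar. q7 falls when turning clockwise, so there is room.

```bash
python3 - <<'E'
from h import *
w=np.load('/tmp/wrist.npz');P=wcloud(w['d'],w['p'],w['r'])
q=P[(np.hypot(P[...,0]-.4815,P[...,1]+.2419)<.045)&(P[...,2]>.01)&(P[...,2]<.03)]
print(cv2.fitEllipse(cv2.convexHull(q[:,:2].astype(np.float32))),cv2.minEnclosingCircle(q[:,:2].astype(np.float32)),np.percentile(q[:,2],[10,50,99]))
E
```

```text
((0.4822806119918823, -0.24208033084869385), (0.0638485923409462, 0.06436501443386078), 15.23519229888916) ((0.4821714758872986, -0.2420845776796341), 0.032531704753637314) [0.0218461  0.02304511 0.02513071]
```

Emit:
carry_out:
  increments:
    - {"fingers": 1, "slide": [-1.2, -4.9, -9], "rotation": [0, 0, -0.96]}
    - {"fingers": 1, "slide": [-1.2, -4.9, -9], "rotation": [0, 0, -0.96]}
    - {"fingers": 1, "slide": [-1.2, -4.9, -9], "rotation": [0, 0, -0.96]}
    - {"fingers": 1, "slide": [-1.2, -4.9, -9], "rotation": [0, 0, -0.96]}
    - {"fingers": 1, "slide": [-1.2, -4.9, -9], "rotation": [0, 0, -0.96]}
    - {"fingers": 1, "slide": [-1.2, -4.9, -9], "rotation": [0, 0, -0.96]}
    - {"fingers": 1, "slide": [-1.2, -4.9, -9], "rotation": [0, 0, -0.96]}
    - {"fingers": 1, "slide": [-1.2, -4.9, -9], "rotation": [0, 0, -0.96]}
    - {"fingers": 1, "slide": [-1.2, -4.9, -9], "rotation": [0, 0, -0.96]}
    - {"fingers": 1, "slide": [-1.2, -4.9, -9], "rotation": [0, 0, -0.96]}
    - {"fingers": 1, "slide": [-1.2, -4.9, -9], "rotation": [0, 0, -0.96]}
    - {"fingers": 1, "slide": [-1.2, -4.9, -9], "rotation": [0, 0, -0.96]}

```text
clock: 4.28
tcp_pos: [0.4821, -0.2422, 0.0886]
tcp_rot: [-180.0, 0.1, 110.2]
force: [-0.4, 0.1, 0.4]
grip_width: 0.0857
```

Emit:
carry_out:
  increments:
    - {"fingers": 1, "slide": [0, 0, -3], "rotation": [0, 0, 0]}
    - {"fingers": 1, "slide": [0, 0, -5], "rotation": [0, 0, 0]}
    - {"fingers": 1, "slide": [0, 0, -6], "rotation": [0, 0, 0]}
    - {"fingers": 1, "slide": [0, 0, -6.6], "rotation": [0, 0, 0]}
    - {"fingers": 1, "slide": [0, 0, -6.8], "rotation": [0, 0, 0]}
    - {"fingers": 1, "slide": [0, 0, -6.8], "rotation": [0, 0, 0]}
    - {"fingers": 1, "slide": [0, 0, -6.8], "rotation": [0, 0, 0]}

```text
clock: 4.87
tcp_pos: [0.4827, -0.2424, 0.0211]
tcp_rot: [179.9, 0.0, 110.1]
force: [-0.3, -0.8, 0.8]
grip_width: 0.0856
```

Emit:
carry_out:
  increments:
    - {"fingers": 1, "slide": [0, 0, -0.2], "rotation": [0, 0, 0]}
    - {"fingers": 1, "slide": [0, 0, -0.4], "rotation": [0, 0, 0]}
    - {"fingers": 1, "slide": [0, 0, -0.4], "rotation": [0, 0, 0]}

```text
clock: 5.12
tcp_pos: [0.482, -0.2425, 0.0165]
tcp_rot: [180.0, 0.0, 110.1]
force: [0.3, 0.4, -0.2]
grip_width: 0.0854
```

Emit:
carry_out:
  increments:
    - {"fingers": 0, "slide": [0, 0, 0], "rotation": [0, 0, 0]}
    - {"fingers": 0, "slide": [0, 0, 0], "rotation": [0, 0, 0]}
    - {"fingers": 0, "slide": [0, 0, 0], "rotation": [0, 0, 0]}
    - {"fingers": 0, "slide": [0, 0, 0], "rotation": [0, 0, 0]}
    - {"fingers": 0, "slide": [0, 0, 0], "rotation": [0, 0, 0]}
    - {"fingers": 0, "slide": [0, 0, 0], "rotation": [0, 0, 0]}
    - {"fingers": 0, "slide": [0, 0, 0], "rotation": [0, 0, 0]}

```text
clock: 5.7
tcp_pos: [0.4821, -0.2424, 0.017]
tcp_rot: [-180.0, 0.0, 110.1]
force: [-2.3, 0.6, 5.9]
grip_width: 0.0618
```

Emit:
carry_out:
  increments:
    - {"fingers": 0, "slide": [0, 0, 2], "rotation": [0, 0, 0]}
    - {"fingers": 0, "slide": [0, 0, 5], "rotation": [0, 0, 0]}
    - {"fingers": 0, "slide": [0, 0, 8.5], "rotation": [0, 0, 0]}
    - {"fingers": 0, "slide": [0, 0, 12], "rotation": [0, 0, 0]}
    - {"fingers": 0, "slide": [0, 0, 15], "rotation": [0, 0, 0]}
    - {"fingers": 0, "slide": [1, 2.5, 16.8], "rotation": [0, 0, -0.05]}
    - {"fingers": 0, "slide": [2.4, 6, 16.8], "rotation": [0, 0, -0.13]}
    - {"fingers": 0, "slide": [3.9, 9.5, 16.8], "rotation": [0, 0, -0.2]}
    - {"fingers": 0, "slide": [5.3, 13, 16.8], "rotation": [0, 0, -0.28]}
    - {"fingers": 0, "slide": [6.7, 16.5, 16.8], "rotation": [0, 0, -0.35]}
    - {"fingers": 0, "slide": [8.2, 20, 16.8], "rotation": [0, 0, -0.42]}
    - {"fingers": 0, "slide": [9.5, 23.3, 16.8], "rotation": [0, 0, -0.454]}
    - {"fingers": 0, "slide": [10.4, 25.6, 16.8], "rotation": [0, 0, -0.454]}
    - {"fingers": 0, "slide": [10.5, 25.7, 16.8], "rotation": [0, 0, -0.454]}
    - {"fingers": 0, "slide": [10.5, 25.7, 16.8], "rotation": [0, 0, -0.454]}
    - {"fingers": 0, "slide": [10.5, 25.7, 16.8], "rotation": [0, 0, -0.454]}
    - {"fingers": 0, "slide": [10.5, 25.7, 16.8], "rotation": [0, 0, -0.454]}

```text
clock: 7.12
tcp_pos: [0.5865, 0.0128, 0.1839]
tcp_rot: [-179.9, 0.1, 83.9]
force: [0.8, 0.0, -0.4]
grip_width: 0.0614
```

```bash
python3 - <<'E'
from h import *
im,d,s=grab('wrist');p,r=s['tcp_pos'],s['tcp_rot'];print({k:np.round(s[k],4) for k in('q','tcp_pos','tcp_rot','force','moment','grip_width')})
P=wcloud(d,p,r);T=pose(p,r)
L=(P-p)@T[:3,:3]   # tool frame
m=(np.hypot(L[...,0],L[...,1])<.04)&(d>0)&(L[...,2]>-.03)&(L[...,2]<.03)
print(m.sum(),np.percentile(L[m],[1,50,99],axis=0))
o=ortho(im,p,r,p[0],p[1],p[2]+.007,.05,600)
cv2.imwrite('pics/held.png',np.hstack([np.clip(o.astype(float)*2.5,0,255).astype(np.uint8)])[...,::-1])
E
```

```text
{'q': array([ 34.712 ,  34.4142, -52.5936, 100.9463,  31.1121,  60.4994,
        54.8948]), 'tcp_pos': array([0.5865, 0.0128, 0.1839]), 'tcp_rot': array([-1.799456e+02,  7.100000e-02,  8.394190e+01]), 'force': array([ 0.7587,  0.0251, -0.4017]), 'moment': array([ 0.0086, -0.0106, -0.0559]), 'grip_width': np.float64(0.0614)}
24653 [[-0.03565665 -0.03122157 -0.0261245 ]
 [-0.00020963 -0.00764137 -0.00602865]
 [ 0.03520047  0.02772818  0.01316878]]
```

View pics/held.png

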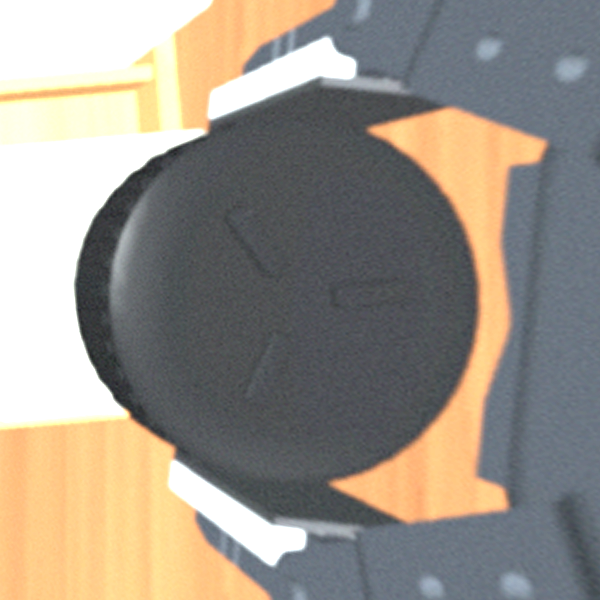

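The lid is held, with ribs at about 5°, 125° and −115°, matching the gaps. I'll check tilt and centre from the depth data.

```bash
python3 - <<'E'
from h import *
w=np.load('/tmp/wrist.npz');p,r=w['p'],w['r'];P=wcloud(w['d'],p,r)
D=P-p;m=(np.hypot(D[...,0],D[...,1])<.02)&(abs(D[...,2])<.03);q=D[m]
A=np.c_[q[:,:2],np.ones(len(q))];c=np.linalg.lstsq(A,q[:,2],rcond=None)[0];print('tilt,topz rel tcp',c,p[2]+c[2])
m=(np.hypot(D[...,0],D[...,1])<.038)&(abs(D[...,2]-c[2]+.002)<.006);q=D[m][:,:2].astype(np.float32)
# use boundary only within |y|<.02 (fingers are at +-y)
for s in(-1,1):
  b=[(x,y) for y in np.arange(-.018,.019,.003) for x in [s*np.percentile(s*q[abs(q[:,1]-y)<.0015][:,0],99.5)]]
  print(np.round(b,4)[:, 0])
b=[];
for y in np.arange(-.018,.019,.002):
  x=q[abs(q[:,1]-y)<.0015][:,0]; b+= [(x.min(),y),(x.max(),y)]
print(cv2.fitEllipse(np.array(b,np.float32)))
E
```

```text
tilt,topz rel tcp [-0.00097273 -0.00054479  0.00559563] 0.1894729762064245
[-0.0273 -0.0287 -0.0294 -0.0308 -0.0309 -0.0317 -0.0318 -0.0316 -0.0312
 -0.0301 -0.0298 -0.028  -0.0261]
[0.0258 0.0276 0.0286 0.0295 0.03   0.0301 0.0307 0.0305 0.03   0.0292
 0.0289 0.0269 0.0258]
((-4.673664443544112e-05, -0.00045559232239611447), (0.06377939134836197, 0.06905296444892883), 1.8459049463272095)
```

Emit:
carry_out:
  increments:
    - {"fingers": 0, "slide": [0.05, 0.12, -0.5], "rotation": [0, 0, 0]}
    - {"fingers": 0, "slide": [0.05, 0.12, -1.2], "rotation": [0, 0, 0]}
    - {"fingers": 0, "slide": [0.05, 0.12, -1.9], "rotation": [0, 0, 0]}
    - {"fingers": 0, "slide": [0.05, 0.12, -2.4], "rotation": [0, 0, 0]}
    - {"fingers": 0, "slide": [0.05, 0.12, -2.6], "rotation": [0, 0, 0]}
    - {"fingers": 0, "slide": [0.05, 0.12, -2.6], "rotation": [0, 0, 0]}
    - {"fingers": 0, "slide": [0.05, 0.12, -2.6], "rotation": [0, 0, 0]}

```text
clock: 7.75
tcp_pos: [0.5874, 0.016, 0.1581]
tcp_rot: [-180.0, -0.0, 84.1]
force: [0.8, -0.3, 0.1]
grip_width: 0.0614
```

Emit:
carry_out:
  increments:
    - {"fingers": 0, "slide": [0, 0, -0.2], "rotation": [0, 0, 0]}
    - {"fingers": 0, "slide": [0, 0, -0.4], "rotation": [0, 0, 0]}
    - {"fingers": 0, "slide": [0, 0, -0.6], "rotation": [0, 0, 0]}
    - {"fingers": 0, "slide": [0, 0, -0.6], "rotation": [0, 0, 0]}

```text
clock: 8.08
tcp_pos: [0.5872, 0.0156, 0.1519]
tcp_rot: [-180.0, 0.0, 84.0]
force: [0.1, -0.0, -1.2]
grip_width: 0.0614
```

Emit:
carry_out:
  increments:
    - {"fingers": 0, "slide": [-0.03, -0.15, 0], "rotation": [0, 0, 0]}
    - {"fingers": 0, "slide": [-0.03, -0.15, 0], "rotation": [0, 0, 0]}
    - {"fingers": 0, "slide": [-0.03, -0.15, -0.2], "rotation": [0, 0, 0]}
    - {"fingers": 0, "slide": [-0.03, -0.15, -0.4], "rotation": [0, 0, 0]}
    - {"fingers": 0, "slide": [-0.03, -0.15, -0.5], "rotation": [0, 0, 0]}
    - {"fingers": 0, "slide": [-0.03, -0.15, -0.5], "rotation": [0, 0, 0]}

```text
clock: 8.58
tcp_pos: [0.5869, 0.0144, 0.1469]
tcp_rot: [-180.0, -0.0, 84.1]
force: [0.1, 0.8, -0.7]
grip_width: 0.0612
```

Emit:
carry_out:
  increments:
    - {"fingers": 0, "slide": [0, 0, -0.15], "rotation": [0, 0, 0]}
    - {"fingers": 0, "slide": [0, 0, -0.3], "rotation": [0, 0, 0]}
    - {"fingers": 0, "slide": [0, 0, -0.45], "rotation": [0, 0, 0]}
    - {"fingers": 0, "slide": [0, 0, -0.45], "rotation": [0, 0, 0]}

```text
clock: 8.92
tcp_pos: [0.5869, 0.0144, 0.1424]
tcp_rot: [-180.0, 0.0, 84.1]
force: [0.4, 0.1, -0.5]
grip_width: 0.0615
```

Emit:
carry_out:
  increments:
    - {"fingers": 0, "slide": [0, 0, -0.1], "rotation": [0, 0, 0]}
    - {"fingers": 0, "slide": [0, 0, -0.2], "rotation": [0, 0, 0]}
    - {"fingers": 0, "slide": [0, 0, -0.2], "rotation": [0, 0, 0]}

```text
clock: 9.17
tcp_pos: [0.587, 0.0144, 0.1406]
tcp_rot: [-180.0, -0.0, 84.1]
force: [-0.4, 0.2, -0.3]
grip_width: 0.0611
```

Lugs have passed into the gaps with no contact so far. I keep going down in small steps until the ring is felt.

Emit:
carry_out:
  increments:
    - {"fingers": 0, "slide": [0, 0, -0.1], "rotation": [0, 0, 0]}
    - {"fingers": 0, "slide": [0, 0, -0.1], "rotation": [0, 0, 0]}

```text
clock: 9.33
tcp_pos: [0.5871, 0.0144, 0.1397]
tcp_rot: [-180.0, 0.0, 84.1]
force: [0.1, -0.1, -0.0]
grip_width: 0.0615
```

Emit:
carry_out:
  increments:
    - {"fingers": 0, "slide": [0, 0, -0.1], "rotation": [0, 0, 0]}
    - {"fingers": 0, "slide": [0, 0, -0.1], "rotation": [0, 0, 0]}

```text
clock: 9.5
tcp_pos: [0.5872, 0.0144, 0.1388]
tcp_rot: [180.0, -0.0, 84.1]
force: [0.5, 0.1, 0.1]
grip_width: 0.0613
```

Emit:
carry_out:
  increments:
    - {"fingers": 0, "slide": [0, 0, -0.1], "rotation": [0, 0, 0]}
    - {"fingers": 0, "slide": [0, 0, -0.1], "rotation": [0, 0, 0]}

```text
clock: 9.67
tcp_pos: [0.5873, 0.0144, 0.1385]
tcp_rot: [180.0, 0.0, 84.1]
force: [-1.5, -0.8, 5.6]
grip_width: 0.0612
```

```bash
python3 - <<'E'
from h import *
im,d,s=grab('wrist');p,r=s['tcp_pos'],s['tcp_rot'];print({k:np.round(s[k],4) for k in('tcp_pos','force','moment')})
P=wcloud(d,p,r)
D=P-p;m=(np.hypot(D[...,0],D[...,1])<.02)&(abs(D[...,2])<.03);q=D[m]
A=np.c_[q[:,:2],np.ones(len(q))];c=np.linalg.lstsq(A,q[:,2],rcond=None)[0];print('tilt,topz rel tcp',c,p[2]+c[2])
E
```

```text
{'tcp_pos': array([0.5873, 0.0144, 0.1385]), 'force': array([-1.4857, -0.7938,  5.5544]), 'moment': array([-0.1364,  0.4142, -0.0239])}
tilt,topz rel tcp [ 0.00085339 -0.00122072  0.00562743] 0.1441580704871019
```

Ring felt (5.6 N), lid level, lower edge ≈0.120. Now I turn clockwise.

Emit:
carry_out:
  increments:
    - {"fingers": 0, "slide": [-0.04, 0, 0.02], "rotation": [0, 0, -0.1]}
    - {"fingers": 0, "slide": [-0.04, 0, 0.02], "rotation": [0, 0, -0.2]}
    - {"fingers": 0, "slide": [-0.04, 0, 0.02], "rotation": [0, 0, -0.3]}
    - {"fingers": 0, "slide": [-0.04, 0, 0.02], "rotation": [0, 0, -0.35]}
    - {"fingers": 0, "slide": [-0.04, 0, 0.02], "rotation": [0, 0, -0.4]}

```text
clock: 10.13
tcp_pos: [0.5873, 0.0145, 0.1386]
tcp_rot: [179.9, -0.0, 61.0]
force: [0.0, -1.2, 1.8]
grip_width: 0.0611
```

```bash
cat > s.py <<'E'
from plant import robot
import numpy as np
s=robot.get_state();print({k:np.round(s[k],4).tolist() for k in('clock','tcp_pos','tcp_rot','force','moment','grip_width')},round(s['q'][-1],1),round(s['effort'][-1],3))
E
python3 s.py
```

```text
{'clock': 10.1333, 'tcp_pos': [0.5873, 0.0145, 0.1386], 'tcp_rot': [179.9307, -0.0262, 60.9899], 'force': [0.0103, -1.2473, 1.8156], 'moment': [-0.0601, -0.0469, 0.0462], 'grip_width': 0.0611} 32.5 0.558
```

Emit:
carry_out:
  increments:
    - {"fingers": 0, "slide": [0, 0, 0], "rotation": [0, 0, -0.05]}
    - {"fingers": 0, "slide": [0, 0, 0], "rotation": [0, 0, -0.1]}
    - {"fingers": 0, "slide": [0, 0, 0], "rotation": [0, 0, -0.13]}

```text
clock: 10.38
tcp_pos: [0.5873, 0.0145, 0.1386]
tcp_rot: [179.9, -0.0, 53.6]
force: [0.4, -1.2, 2.1]
grip_width: 0.0612
```

```bash
python3 s.py
```

```text
{'clock': 10.3833, 'tcp_pos': [0.5873, 0.0145, 0.1386], 'tcp_rot': [179.9366, -0.0381, 53.5551], 'force': [0.4177, -1.186, 2.1165], 'moment': [-0.0507, -0.0096, 0.0011], 'grip_width': 0.0612} 26.1 0.148
```

Emit:
carry_out:
  increments:
    - {"fingers": 0, "slide": [0, 0, 0], "rotation": [0, 0, -0.05]}
    - {"fingers": 0, "slide": [0, 0, 0], "rotation": [0, 0, -0.1]}
    - {"fingers": 0, "slide": [0, 0, 0], "rotation": [0, 0, -0.12]}

```text
clock: 10.63
tcp_pos: [0.5873, 0.0145, 0.1386]
tcp_rot: [179.9, -0.0, 46.7]
force: [-0.6, 0.1, 3.8]
grip_width: 0.0609
```

```bash
python3 s.py
```

```text
{'clock': 10.6333, 'tcp_pos': [0.5873, 0.0145, 0.1386], 'tcp_rot': [179.9402, -0.046, 46.7018], 'force': [-0.6051, 0.1057, 3.7572], 'moment': [-0.0476, 0.0229, 0.0717], 'grip_width': 0.0609} 20.1 -0.132
```

Emit:
carry_out:
  increments:
    - {"fingers": 0, "slide": [0, 0, 0], "rotation": [0, 0, -0.05]}
    - {"fingers": 0, "slide": [0, 0, 0], "rotation": [0, 0, -0.08]}

```text
clock: 10.8
tcp_pos: [0.5873, 0.0145, 0.1386]
tcp_rot: [179.9, -0.1, 42.1]
force: [0.2, -0.7, 2.7]
grip_width: 0.0609
```

```bash
python3 s.py
```

```text
{'clock': 10.8, 'tcp_pos': [0.5873, 0.0145, 0.1386], 'tcp_rot': [179.9495, -0.0512, 42.1435], 'force': [0.1984, -0.7457, 2.6755], 'moment': [-0.0371, 0.0162, 0.0865], 'grip_width': 0.0609} 16.2 0.187
```

Emit:
carry_out:
  increments:
    - {"fingers": 0, "slide": [0, 0, 0], "rotation": [0, 0, -0.04]}
    - {"fingers": 0, "slide": [0, 0, 0], "rotation": [0, 0, -0.08]}

```text
clock: 10.97
tcp_pos: [0.5873, 0.0145, 0.1386]
tcp_rot: [180.0, -0.1, 37.6]
force: [0.6, -0.5, 3.7]
grip_width: 0.0612
```

```bash
python3 s.py
```

```text
{'clock': 10.9667, 'tcp_pos': [0.5873, 0.0145, 0.1386], 'tcp_rot': [179.9584, -0.0565, 37.5837], 'force': [0.6344, -0.4806, 3.7437], 'moment': [-0.0322, 0.0119, 0.0348], 'grip_width': 0.0612} 12.2 0.519
```

Emit:
carry_out:
  increments:
    - {"fingers": 0, "slide": [0, 0, 0], "rotation": [0, 0, -0.04]}
    - {"fingers": 0, "slide": [0, 0, 0], "rotation": [0, 0, -0.06]}

```text
clock: 11.13
tcp_pos: [0.5873, 0.0145, 0.1386]
tcp_rot: [180.0, -0.1, 34.1]
force: [0.1, -0.6, 4.4]
grip_width: 0.0616
```

```bash
python3 s.py
```

```text
{'clock': 11.1333, 'tcp_pos': [0.5873, 0.0145, 0.1386], 'tcp_rot': [179.9556, -0.0599, 34.1497], 'force': [0.0692, -0.5662, 4.3799], 'moment': [-0.0627, -0.0297, 0.065], 'grip_width': 0.0616} 9.2 -0.026
```

Emit:
carry_out:
  increments:
    - {"fingers": 0, "slide": [0, 0, 0], "rotation": [0, 0, -0.04]}
    - {"fingers": 0, "slide": [0, 0, 0], "rotation": [0, 0, -0.06]}

```text
clock: 11.3
tcp_pos: [0.5873, 0.0145, 0.1385]
tcp_rot: [180.0, -0.1, 30.7]
force: [0.4, -0.4, 3.8]
grip_width: 0.0611
```

```bash
python3 s.py
```

```text
{'clock': 11.3, 'tcp_pos': [0.5873, 0.0145, 0.1385], 'tcp_rot': [179.9627, -0.0562, 30.7141], 'force': [0.441, -0.3971, 3.7974], 'moment': [-0.0359, -0.0148, 0.0811], 'grip_width': 0.0611} 6.2 0.005
```

Emit:
carry_out:
  increments:
    - {"fingers": 0, "slide": [0, 0, 0], "rotation": [0, 0, -0.04]}
    - {"fingers": 0, "slide": [0, 0, 0], "rotation": [0, 0, -0.06]}

```text
clock: 11.47
tcp_pos: [0.5872, 0.0145, 0.1385]
tcp_rot: [180.0, -0.1, 27.3]
force: [1.0, -1.3, 5.0]
grip_width: 0.0614
```

```bash
python3 s.py
```

```text
{'clock': 11.4667, 'tcp_pos': [0.5872, 0.0145, 0.1385], 'tcp_rot': [179.9694, -0.0549, 27.2717], 'force': [1.019, -1.3071, 4.9896], 'moment': [-0.0468, -0.0384, 0.0967], 'grip_width': 0.0614} 3.2 -0.002
```

Emit:
carry_out:
  increments:
    - {"fingers": 0, "slide": [0, 0, 0], "rotation": [0, 0, -0.03]}
    - {"fingers": 0, "slide": [0, 0, 0], "rotation": [0, 0, -0.05]}

```text
clock: 11.63
tcp_pos: [0.5872, 0.0145, 0.1385]
tcp_rot: [180.0, -0.1, 24.4]
force: [0.7, -0.1, 5.6]
grip_width: 0.0613
```

```bash
python3 s.py
```

```text
{'clock': 11.6333, 'tcp_pos': [0.5872, 0.0145, 0.1385], 'tcp_rot': [179.9765, -0.0566, 24.4369], 'force': [0.6991, -0.0539, 5.5937], 'moment': [-0.073, -0.0041, 0.082], 'grip_width': 0.0613} 0.8 0.102
```

Emit:
carry_out:
  increments:
    - {"fingers": 0, "slide": [0, 0, 0], "rotation": [0, 0, -0.03]}
    - {"fingers": 0, "slide": [0, 0, 0], "rotation": [0, 0, -0.04]}

```text
clock: 11.8
tcp_pos: [0.5872, 0.0146, 0.1385]
tcp_rot: [180.0, -0.1, 22.2]
force: [0.4, 0.6, 5.8]
grip_width: 0.0612
```

```bash
python3 s.py
```

```text
{'clock': 11.8, 'tcp_pos': [0.5872, 0.0146, 0.1385], 'tcp_rot': [179.978, -0.0567, 22.151], 'force': [0.4492, 0.5786, 5.8223], 'moment': [-0.0879, 0.013, 0.1456], 'grip_width': 0.0612} -1.2 -0.2
```

Emit:
carry_out:
  increments:
    - {"fingers": 0, "slide": [0, 0, 0], "rotation": [0, 0, -0.02]}
    - {"fingers": 0, "slide": [0, 0, 0], "rotation": [0, 0, -0.04]}

```text
clock: 11.97
tcp_pos: [0.5871, 0.0147, 0.1384]
tcp_rot: [180.0, -0.1, 19.9]
force: [-0.5, 0.4, 5.0]
grip_width: 0.061
```

```bash
python3 s.py
```

```text
{'clock': 11.9667, 'tcp_pos': [0.5871, 0.0147, 0.1384], 'tcp_rot': [179.9902, -0.0538, 19.9058], 'force': [-0.4703, 0.4339, 4.9694], 'moment': [-0.0092, -0.0271, 0.2164], 'grip_width': 0.061} -3.2 0.016
```

Emit:
carry_out:
  increments:
    - {"fingers": 0, "slide": [0, 0, 0], "rotation": [0, 0, -0.02]}
    - {"fingers": 0, "slide": [0, 0, 0], "rotation": [0, 0, -0.03]}

```text
clock: 12.13
tcp_pos: [0.5871, 0.0148, 0.1384]
tcp_rot: [180.0, -0.1, 18.2]
force: [0.5, 0.3, 5.4]
grip_width: 0.0612
```

```bash
python3 s.py
```

```text
{'clock': 12.1333, 'tcp_pos': [0.5871, 0.0148, 0.1384], 'tcp_rot': [179.9942, -0.0576, 18.1801], 'force': [0.4515, 0.2611, 5.4036], 'moment': [0.0243, -0.0321, 0.3684], 'grip_width': 0.0612} -4.7 -0.298
```

Torque climbed from about 0.08 to 0.37 N m, which is snug. I stop turning, release and back off upward.

Emit:
carry_out:
  increments:
    - {"fingers": 1, "slide": [0, 0, 0], "rotation": [0, 0, 0]}
    - {"fingers": 1, "slide": [0, 0, 0], "rotation": [0, 0, 0]}
    - {"fingers": 1, "slide": [0, 0, 0], "rotation": [0, 0, 0]}
    - {"fingers": 1, "slide": [0, 0, 0], "rotation": [0, 0, 0]}
    - {"fingers": 1, "slide": [0, 0, 0], "rotation": [0, 0, 0]}
    - {"fingers": 1, "slide": [0, 0, 0], "rotation": [0, 0, 0]}

```text
clock: 12.63
tcp_pos: [0.5866, 0.0143, 0.1378]
tcp_rot: [-180.0, 0.0, 18.2]
force: [0.2, -0.5, 0.1]
grip_width: 0.0853
```

```bash
python3 s.py
```

```text
{'clock': 12.6333, 'tcp_pos': [0.5866, 0.0143, 0.1378], 'tcp_rot': [-179.9882, 0.0179, 18.1616], 'force': [0.2077, -0.5344, 0.1318], 'moment': [0.0054, 0.0151, -0.0596], 'grip_width': 0.0853} -4.7 0.001
```

Emit:
carry_out:
  increments:
    - {"fingers": 1, "slide": [0, 0, 1], "rotation": [0, 0, 0]}
    - {"fingers": 1, "slide": [0, 0, 3], "rotation": [0, 0, 0]}
    - {"fingers": 1, "slide": [0, 0, 6], "rotation": [0, 0, 0]}
    - {"fingers": 1, "slide": [0, 0, 9], "rotation": [0, 0, 0]}
    - {"fingers": 1, "slide": [0, 0, 11], "rotation": [0, 0, 0]}
    - {"fingers": 1, "slide": [0, 0, 12], "rotation": [0, 0, 0]}
    - {"fingers": 1, "slide": [0, 0, 12], "rotation": [0, 0, 0]}
    - {"fingers": 1, "slide": [0, 0, 12], "rotation": [0, 0, 0]}

```text
clock: 13.3
tcp_pos: [0.5866, 0.0142, 0.258]
tcp_rot: [180.0, -0.0, 18.2]
force: [-0.7, 0.0, 0.0]
grip_width: 0.085
```

```bash
python3 s.py; python3 - <<'E'
from h import *
im,d,s=grab('wrist');p,r=s['tcp_pos'],s['tcp_rot']
P=wcloud(d,p,r);D=P-np.array([.587,.0143,.12])
m=(np.hypot(D[...,0],D[...,1])<.02)&(abs(D[...,2])<.05);q=D[m]
c=np.linalg.lstsq(np.c_[q[:,:2],np.ones(len(q))],q[:,2],rcond=None)[0];print('tilt,lower edge',c[:2],.12+c[2]-.024)
m=(np.hypot(D[...,0],D[...,1])<.036)&(D[...,2]>.01)&(D[...,2]<.04);print(cv2.fitEllipse(cv2.convexHull(P[m][:,:2].astype(np.float32))))
o=ortho(im,p,r,.587,.0143,.144,.05,500);o=np.clip(o*2.5,0,255).astype(np.uint8);cv2.imwrite('pics/end.png',o[...,::-1])
E
```

```text
{'clock': 13.3, 'tcp_pos': [0.5866, 0.0142, 0.258], 'tcp_rot': [179.9708, -0.0132, 18.1533], 'force': [-0.7199, 0.0291, 0.0294], 'moment': [0.016, 0.0061, -0.0253], 'grip_width': 0.085} 0.2 0.027
tilt,lower edge [-0.00139918 -0.00194315] 0.12004962923436588
((0.5865926742553711, 0.014135727658867836), (0.06380771100521088, 0.06416904181241989), 111.89802551269531)
```

View pics/end.png

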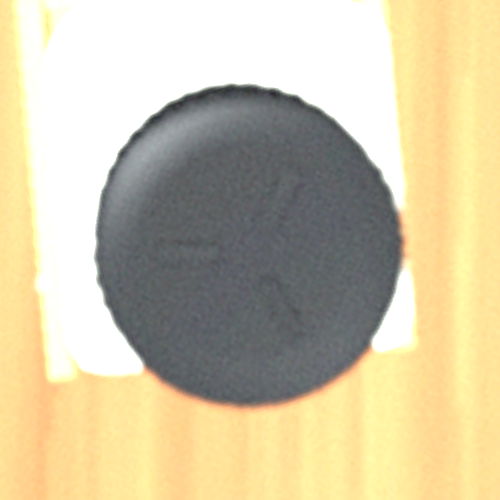

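The lid is level and centred, with ribs at about 180°, 60° and −60°. That matches the 66° turned, so it neither slipped nor sprang back. I'm handing the job in.

```bash
python3 -c "
from plant import robot
print(robot.sign_off())"
```

```text
the job is handed in; nothing more can be done
None
```

The big black lid is back on the open canister, screwed down snug and let go, and I handed the job in at about 13.4 s. I lined its lugs up with the neck gaps and lowered it until it met the rubber ring (about 5.6 N). Then I turned it about 66° clockwise, until the torque rose from roughly 0.08 to 0.37 N m.

**Final checks:**
- **Seating:** the lid is level within 0.003 rad and within about 0.5 mm of the neck axis. Its lower edge is at z ≈ 0.120 m, about 16 to 19 mm below the rim.
- **Turn held:** the ribs on top show the same 66° turn, so the lid neither slipped in the grip nor sprang back.
- **Gripper:** it is open and clear, with no force on the wrist.

**Not checked:**
- **Lug force:** I could not measure how hard the lugs bear on the ridges; I judged that only from the torque.
- **Bystanders:** I took no final picture of the other things on the bench, but the arm made no unexpected contact on the way.

No check failed or disagreed, apart from arm position errors of 1 to 2 mm, which I corrected before lowering the lid onto the neck.

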